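# Resistance bridge: four clicks on the tens dial, then the galvanometer key

## Task

The resistance bridge on the bench is still forty ohms short of balance: with the outside of a fingertip against the pointer nose, push the tens dial (the middle one of the three in the front row) clockwise, as seen from above, by exactly four clicks from where it now stands, so that it rests in that stop. Then take the finger off the dial, press the raised round galvanometer key fully down with a fingertip and finish while still holding it down, so that the needle can be read. Do not pinch the tens knob between the fingers, leave the other dials on their stops, and leave the things lying about where they are.

Things in the scene. Friction and masses are not known exactly. Their poses are not given: they have to be found in the camera images.
- bridge: the resistance bridge: a grey bench instrument, a closed box 230 (x) by 300 (y) by 92 mm high, with a low carrying handle on each side; it stays put when pushed. Origin: centre of its underside, on the bench. x points to its back, y to its left, z up. All controls are on the flat panel, its top face, 92 mm above the origin
- panel (a point): centre of the bridge's panel. Front row, on the side facing the robot (bridge x = -55 mm), left to right: hundreds, tens, units dial at y = +85, 0, -85. Back row (x = +50), left to right: galvanometer (bezel 80 by 102 mm, 12 high) at y = +76, battery key -8, galvanometer key -55, ratio dial -115. Brass posts 20 mm high at the back edge (x = +100, y = -50, -80, -110)
- tens: the tens dial, a black pointer knob. Origin: on its axis at panel height; x along the nose, z up. Skirt 41 mm across, 6 mm high; boss 25 mm across; one straight nose 9 mm wide, reaching 28 mm from the axis, flanks flat and upright. Boss and nose are 25 mm high, a white line on top of the nose. Ten stops 30 degrees apart, from 135 degrees left of the bridge's x clockwise to 135 right
- tens_nose (a point): on top of the tens dial's nose, 24 mm from the axis, 25 mm above the panel. The dial starts on one of its first four stops. A click ball holds it on each stop: about 4.5 N on the nose 21 mm from the axis frees it; past half way it jumps ahead of the finger to the next stop; let go before that, it springs back
- hundreds_nose (a point): hundreds dial, left of the tens dial: a knob like the tens dial, same size and clicks; not to be turned. This point is on top of its nose, 24 mm from its axis and 25 mm above the panel
- units_nose (a point): units dial, right of the tens dial: a knob like the tens dial, same size and clicks; not to be turned. This point is on top of its nose, 24 mm from its axis and 25 mm above the panel
- ratio_nose (a point): ratio dial, right end of the back row: a knob like the tens dial, same size and clicks; not to be turned. This point is on top of its nose, 24 mm from its axis and 25 mm above the panel
- key (a joint): travel of the galvanometer key: 0 up, 0.006 m fully down. It springs back up when let go; it starts to move at 1.5 N and takes 5 N to reach the bottom, where it stops hard
- battery_key (a point): centre of the battery key: a black ring 36 mm across, 12 mm high, already latched down, so its grey cap lies nearly level with the ring (13.5 mm above the panel). Nothing to do here
- key_top (a point): centre of the top of the galvanometer key's cap: a grey round cap 20 mm across, its top 22 mm above the panel when up, in a black ring 36 mm across and 12 mm high. It is pressed straight down
- bearing: a steel ball bearing, 35 mm across and 11 mm high with a 15 mm bore, lying on the panel's front edge between tens and units dials; to be left alone. Origin: centre of its underside
- capacitor: an aluminium motor capacitor, 40 mm across and 77 mm high (88 with its terminals), standing at the right of the bridge; to be left alone. Origin: centre of its underside
- screwdriver: a screwdriver 200 mm long, lying at the left of the bridge; to be left alone. Origin: on the underside near its middle, x towards the tip
- impeller: a brass pump impeller, 84 mm across and 26 mm high, on the bench at the left or right; to be left alone. Origin: centre of its underside
- wrench: a spanner 170 mm long, lying on the bench at the left or right; to be left alone. Origin: on the underside near its middle
- oil: a white oil bottle, 56 mm across and 130 mm high, standing on the bench; to be left alone. Origin: centre of its underside
- mug: a white mug, 76 mm across and 85 mm high, standing on the bench; to be left alone. Origin: centre of its underside

How it is judged:
By the outcome, as a careful person would: the job done as asked, in the order asked, and still so for the second after the job is handed in, while the arm keeps its last pose, push and grip.
It also fails if it takes over 48 s, if anything falls off the work surface, if the arm or the gripper's body presses on something with over 40 N, if the wrist force passes 120 N, or if a joint passes its speed limit or range.

## Robot

A 6-joint arm with a two-finger parallel gripper is mounted at the origin on the work surface. World frame = base frame: x ahead of the robot, y to its left, z up, the work surface at z = 0. Lengths are in m, angles in rad, forces in N, time in s.
With the tool pointing down it reaches from about 0.25 to 0.775 m from the base axis. Payload 4 kg.
Tool frame: the origin (TCP) lies between the finger pads; the fingertips stand finger_overhang ahead of it and the grasp point (between the pads) is the TCP (finger_overhang is the distance from the TCP to the fingertips, in m); z points along the fingers, y is the line along which they close (so a half turn about z gives the same grasp; the last joint's range is limited). The gripper opens to 94 mm and grips with 3 to 60 N. Pads are 16 mm wide; open, the fingers measure 119 mm over their backs; the gripper's body (75 mm by 177 mm) begins 78 mm behind the grasp point.
Start: joints at [-1.372, 0.087, 1.371, -0, 1.684, -0.103], TCP at [0.163, -0.525, 0.225] pointing down, gripper open.
Joint ranges: [-3.1, 3.1], [-0.76, 2.03], [0.27, 2.55], [-1.08, 4.22], [0.17, 2.65], [-2.57, 2.57]. Speed limits (rad/s): [2.79, 2.79, 3.14, 3.14, 3.14, 3.14].

## Interface

Orientations are given as a unit quaternion [w, x, y, z].
In Python, from station import observe, capture, camera_info, finish_job, finger_overhang gives the robot as it stands. The module is installed in compiled form; this text tells all that it offers.
- The arm moves only by the tool drive_tool, never from a script. Its argument "series" is a list that holds one entry, the list of rows, each a list of 7 numbers: the shift along the tool's x, y, z in m, then the turn, a rotation vector about the tool's x, y, z in rad, then the finger opening in m, from 0 to 0.094. A call has 1 to 12 rows; each row is the pose to reach, as a shift and turn from the pose commanded when the call began, along the tool's axes at that moment; what a row does not reach only later rows make up. A row lasts 1/12 s, in which the tool goes at most 41.7 mm and 7.16 degrees, less where a joint would pass 70% of its speed; a pose out of reach is approached as far as the arm can. A call with a gripper value outside its range is refused whole. The fingers move at their own pace and stop on an object; the grip force is fixed at half the most. Time passes only in rows, so rows that repeat a pose let the fingers close. It gives the time, the measured TCP pose, the force, the opening and the grip force at its end, in the units of the state.
- observe(): the state, without advancing time (a new reading comes with each control period).
- capture(name): name is "side" or "top"; returns the picture (400x640x3 uint8, blue, green, red); there is no depth.
- camera_info(name): a dict with "vfov" (degrees; the focal length in pixels is half the picture's height over the tangent of half this angle, whatever the lens; pixels are square), "cx", "cy" (the principal point, pixels), "D" ([k1, k2, p1, p2, k3] as OpenCV has them; the pictures are not rectified), "R" (3x3) and "t" (3): a world point X has camera coordinates R X + t. Camera axes: x right, y down, z forward; pixel columns grow to the right and rows downward; lengths in m; the calibration is good to about 2 mm. A picture is of the moment at which its call begins. camera_info takes no time and is no camera call.
- finish_job(): hands the job in; it is judged then, once.
The state is a dict: "t": time; "joint_positions": joint angles; "joint_velocities": joint speeds; "effort": joint torques, N m; "eef_pos": TCP position; "orientation": TCP orientation; "contact_force": force on the tool from outside, world axes, zero at the start; "moment": the same for the moment, N m; "width": finger opening in m; "finger_force": force on a finger pad.
Only numpy, scipy, OpenCV 4.12 (cv2) and the standard library are available. Lean on these libraries where they do the work, as an engineer would, in place of code of your own. Each camera call takes 0.05 s, during which the arm holds its last target. There are 200 camera calls.

## Working session

There is one attempt and no reset: what is moved stays moved. The work goes in short steps, Python scripts to look and compute and a tool call to move; the robot and the scene stay as the last step left them, time stands still between calls to the robot, and variables do not carry over. Pictures are saved under pics/ and viewed, at most 10 in all, crops included, and the job is handed in when it is done.

Besides the shell and the picture viewer there is one more tool, called after "Request:" as name(argument=value, ...), one argument or row to a line, values as JSON. drive_tool: Moves the arm, as the interface text tells. Its arguments: {"type":"object","properties":{"series":{"type":"array","items":{"type":"array","items":{"type":"array","items":{"type":"number"}}}}},"required":["series"]}

```bash
mkdir -p pics; cat > h.py <<'E'
import numpy as np, cv2
from station import *
def K(n):
    c=camera_info(n); f=200/np.tan(np.radians(c["vfov"])/2)
    return np.array([[f,0,c["cx"]],[0,f,c["cy"]],[0,0,1.]]),np.array(c["D"],float),np.array(c["R"]),np.array(c["t"])
def ray(n,px):
    k,D,R,t=K(n); u=cv2.undistortPoints(np.array(px,float).reshape(-1,1,2),k,D).reshape(-1,2)
    return -R.T@t, np.c_[u,np.ones(len(u))]@R
def onz(n,px,z):
    o,d=ray(n,px); return o+d*((z-o[2])/d[:,2])[:,None]
def proj(n,X):
    k,D,R,t=K(n); return cv2.projectPoints(np.array(X,float).reshape(-1,1,3),cv2.Rodrigues(R)[0],t,k,D)[0].reshape(-1,2)
E
python3 - <<'E'
from h import *
for n in("side","top"):
    cv2.imwrite(f"pics/{n}0.png",capture(n)); k,D,R,t=K(n); print(n,k[0,0],k[:2,2],D,-R.T@t,R[2])
print(finger_overhang, observe())
E
```

```text
side 508.25907635252383 [315.08732882 199.77172974] [-0.10574158  0.          0.          0.          0.        ] [0.22620598 0.88678385 1.23520933] [ 0.21773537 -0.59739664 -0.77182159]
top 403.4563675874298 [316.34102586 199.13847013] [-0.0044591  0.         0.         0.         0.       ] [3.38368450e-01 2.43449208e-04 1.15163555e+00] [ 0.1632703   0.00860155 -0.98654388]
0.019 {'t': 0.1, 'joint_positions': array([-1.37209157e+00,  8.78703113e-02,  1.37206090e+00,  1.45433171e-05,
        1.68357547e+00, -1.03115398e-01]), 'joint_velocities': array([-0.00219642, -0.00162561, -0.00368748, -0.0009244 ,  0.00124915,
        0.00059755]), 'effort': array([ 2.34890198e-03, -3.41253448e+01, -3.03301227e+01,  7.19516468e-02,
        3.04750039e-02, -1.01545174e-04]), 'eef_pos': array([ 0.1633978 , -0.52471114,  0.22344848]), 'orientation': array([-9.56264849e-04,  9.88634094e-01,  1.50338661e-01, -3.85046996e-05]), 'contact_force': array([ 1.04139   ,  0.87859466, -0.4527083 ]), 'moment': array([0.03771672, 0.02373423, 0.00417804]), 'finger_force': 0.0, 'width': 0.09404956034694141}
```

View pics/top0.png

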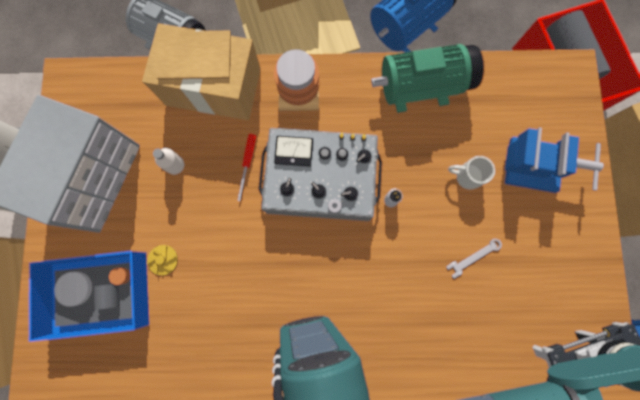

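View pics/side0.png

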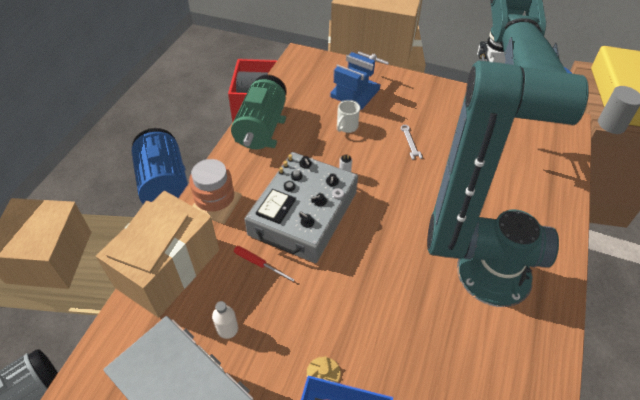

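Top view: the bridge covers about px (263–378, 128–218), tens dial near (318,190). In the side view it covers about (247–357, 153–258). I'll enlarge both.

```bash
python3 - <<'E'
from h import *
a=cv2.imread("pics/top0.png")[120:225,255:390]; b=cv2.imread("pics/side0.png")[145:265,240:365]
cv2.imwrite("pics/tc.png",cv2.resize(a,None,fx=5.5,fy=5.5,interpolation=cv2.INTER_CUBIC)); cv2.imwrite("pics/sc.png",cv2.resize(b,None,fx=4.8,fy=4.8,interpolation=cv2.INTER_CUBIC))
E
```

```text
(no output)
```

View pics/tc.png

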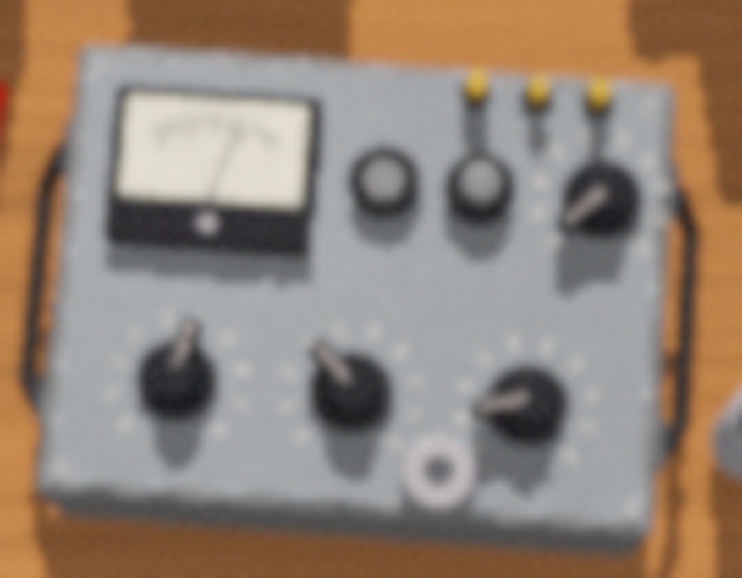

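View pics/sc.png

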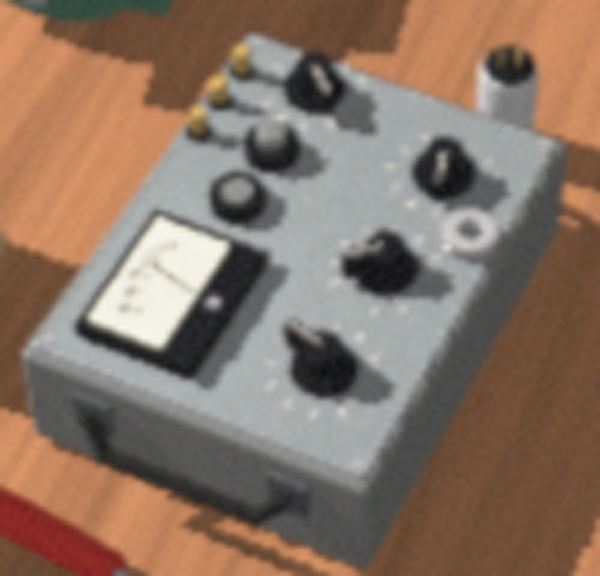

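The top crop shows panel corners at about (85,47), (670,85), (648,530), (45,490) and key caps at (384,178) and (480,182). The tens white line runs (318,347)–(348,382), pointing up-left. The side crop has corners at (250,35), (562,145), (365,480), (28,352) and caps at (272,140) and (237,190).

```bash
cat >> h.py <<'E'
def rigid(A,B):
    A=np.array(A)[:,:2];B=np.array(B)[:,:2];a=A-A.mean(0);b=B-B.mean(0)
    th=np.arctan2((a[:,0]*b[:,1]-a[:,1]*b[:,0]).sum(),(a*b).sum()); c,s=np.cos(th),np.sin(th);R=np.array([[c,-s],[s,c]])
    t=B.mean(0)-R@A.mean(0); return th,R,t,B-(A@R.T+t)
E
python3 - <<'E'
from h import *
M=[[.115,.15,.092],[.115,-.15,.092],[-.115,-.15,.092],[-.115,.15,.092],[.05,-.008,.1055],[.05,-.055,.114]]
T=(np.array([[85,47],[670,85],[648,530],[45,490],[384,178],[480,182]])+.5)/5.5-.5+[255,120]
S=(np.array([[28,352],[250,35],[562,145],[365,480],[237,190],[272,140]])+.5)/4.8-.5+[240,145]
for n,P in(("top",T),("side",S)):
    W=np.array([onz(n,[p],m[2])[0] for p,m in zip(P,M)])
    th,R,t,r=rigid(M,W); print(n,np.degrees(th),t.round(4),(r*1000).round(1).tolist())
    for m,k in(([-.055,0],"tens"),([.05,-.055],"key")): print(k,(R@m+t).round(4))
    for nm,z,L in(("tens",.117,{"top":[[318,347],[348,382]],"side":[[347,262],[381,243]]}[n]),("hund",.117,{"top":[[192,322],[178,366]],"side":[[289,322],[323,347]]}[n]),("units",.117,{"top":[[480,409],[526,397]],"side":[[437,182],[443,152]]}[n])):
        px=(np.array(L)+.5)/(5.5 if n=="top" else 4.8)-.5+([255,120] if n=="top" else [240,145])
        w=onz(n,px,z)[:,:2]; d=w[0]-w[1]; print(nm,w.round(4).tolist(),"ang",np.degrees(np.arctan2(d[1],d[0])-th), "bridge",((w-t)@R).round(4).tolist())
E
```

```text
top -4.6199889636416085 [ 0.5896 -0.0018] [[-3.4, -4.0], [-3.2, 4.1], [3.9, 4.0], [2.8, -5.0], [0.6, 0.1], [-0.7, 0.8]]
tens [0.5348 0.0026]
key [ 0.635  -0.0606]
tens [[0.5534, 0.0191], [0.5362, 0.005]] ang 44.0251483885712 bridge [[-0.0378, 0.0179], [-0.0537, 0.0025]]
hund [[0.5663, 0.0791], [0.545, 0.0857]] ang -12.749779918168544 bridge [[-0.0297, 0.0787], [-0.0515, 0.0837]]
units [[0.5224, -0.0573], [0.5279, -0.0792]] ang 108.70087444903061 bridge [[-0.0625, -0.0608], [-0.0553, -0.0822]]
side -4.805153594416596 [ 0.5878 -0.0011] [[-5.3, -4.0], [-3.2, 4.9], [4.3, 5.6], [6.1, -8.7], [0.9, -2.7], [-2.8, 5.0]]
tens [0.533  0.0035]
key [ 0.633  -0.0601]
tens [[0.5509, 0.0225], [0.5372, 0.0015]] ang 61.59882472147306 bridge [[-0.0387, 0.0204], [-0.0507, -0.0017]]
hund [[0.5664, 0.0769], [0.5413, 0.087]] ang -17.02473680392993 bridge [[-0.0279, 0.076], [-0.0538, 0.0839]]
units [[0.522, -0.0564], [0.5268, -0.0811]] ang 105.73170793407725 bridge [[-0.0609, -0.0606], [-0.0541, -0.0848]]
```

Tens axis is about (0.534, 0.003), yaw −4.7°, nose at +45° (4th stop), so the target is −75°. The two views agree within 2 mm. I'll go above the place with the fingers closed, the outside of a finger facing the nose flank.

Request:
drive_tool(
  series=[
    [[0.26, -0.21, 0, 0, 0, -1.4, 0], [0.26, -0.21, 0, 0, 0, -1.4, 0], [0.26, -0.21, 0, 0, 0, -1.4, 0], [0.26, -0.21, 0, 0, 0, -1.4, 0], [0.26, -0.21, 0, 0, 0, -1.4, 0], [0.26, -0.21, 0, 0, 0, -1.4, 0], [0.26, -0.21, 0, 0, 0, -1.4, 0], [0.26, -0.21, 0, 0, 0, -1.4, 0], [0.26, -0.21, 0, 0, 0, -1.4, 0], [0.26, -0.21, 0, 0, 0, -1.4, 0], [0.26, -0.21, 0, 0, 0, -1.4, 0], [0.26, -0.21, 0, 0, 0, -1.4, 0]],
  ],
)

```text
t: 1.1
eef_pos: [0.3494, -0.2466, 0.224]
orientation: [-0.0, 0.657, 0.754, -0.0]
contact_force: [0.7, 0.2, 0.1]
width: 0.0172
finger_force: 0.0
```

```bash
cat >> h.py <<'E'
from scipy.spatial.transform import Rotation as Ro
TENS=np.array([.534,.003]); KEY=np.array([.634,-.0603]); YAW=-4.7
def pose():
    s=observe(); q=s["orientation"]; return np.array(s["eef_pos"]),Ro.from_quat(q,scalar_first=True),s
def to(x,y,z,ya):
    "row from measured pose to tool-down pose with tool y at world angle ya (deg)"
    p,R,s=pose(); a=np.radians(ya); Y=np.array([np.cos(a),np.sin(a),0]); Z=np.array([0,0,-1.]); X=np.cross(Y,Z)
    return np.r_[R.inv().apply(np.array([x,y,z])-p),(R.inv()*Ro.from_matrix(np.c_[X,Y,Z])).as_rotvec()].round(4)
def arc(nose,r,off,z):
    "pose beside the nose at bridge angle nose, rod centre off to its CCW side"
    f=np.radians(nose+YAW); u=np.array([np.cos(f),np.sin(f)]); v=np.array([-u[1],u[0]])
    p=TENS+r*u+off*v; return p[0],p[1],z,nose+YAW+90
def st():
    p,R,s=pose(); y=R.as_matrix()[:,1]; print("t",s["t"],"p",p.round(4),"ya",np.degrees(np.arctan2(y[1],y[0])).round(1),"tilt",np.degrees(np.arccos(-R.as_matrix()[2,2])).round(2),"F",s["contact_force"].round(2),"j",s["joint_positions"].round(2),"w",round(s["width"],4))
E
python3 -c "
from h import *
st(); print(arc(45,.022,.024,.225)); print(to(*arc(45,.022,.024,.225)).tolist())"
```

```text
t 1.1 p [ 0.3494 -0.2466  0.224 ] ya 7.9 tilt 0.05 F [0.71 0.16 0.15] j [-0.75 -0.19  1.64 -0.    1.7  -0.88] w 0.0172
(np.float64(0.5352557485450541), np.float64(0.03553341506192663), 0.225, 130.3)
[0.254, 0.2227, -0.001, 0.0002, -0.0011, -2.137]
```

Request:
drive_tool(
  series=[
    [[0.254, 0.223, 0, 0, 0, -2.137, 0], [0.254, 0.223, 0, 0, 0, -2.137, 0], [0.254, 0.223, 0, 0, 0, -2.137, 0], [0.254, 0.223, 0, 0, 0, -2.137, 0], [0.254, 0.223, 0, 0, 0, -2.137, 0], [0.254, 0.223, 0, 0, 0, -2.137, 0], [0.254, 0.223, 0, 0, 0, -2.137, 0], [0.254, 0.223, 0, 0, 0, -2.137, 0], [0.254, 0.223, 0, 0, 0, -2.137, 0], [0.254, 0.223, 0, 0, 0, -2.137, 0], [0.254, 0.223, 0, 0, 0, -2.137, 0], [0.254, 0.223, 0, 0, 0, -2.137, 0]],
  ],
)

```text
t: 2.1
eef_pos: [0.537, 0.0342, 0.2235]
orientation: [-0.001, -0.034, 0.999, -0.0]
contact_force: [-0.2, 0.7, -0.1]
width: 0.0009
finger_force: 0.0
```

```bash
python3 -c "
from h import *
st(); print(to(*arc(45,.022,.024,.19)).tolist())"
```

```text
t 2.1 p [0.537  0.0342 0.2235] ya 93.9 tilt 0.1 F [-0.22  0.71 -0.08] j [-0.04  0.06  1.4  -0.    1.68 -1.68] w 0.0009
[0.0016, 0.0014, 0.0335, 0.0006, -0.0017, -0.6358]
```

Request:
drive_tool(
  series=[
    [[0.002, 0.001, 0.033, 0, 0, -0.636, 0], [0.002, 0.001, 0.033, 0, 0, -0.636, 0], [0.002, 0.001, 0.033, 0, 0, -0.636, 0], [0.002, 0.001, 0.033, 0, 0, -0.636, 0], [0.002, 0.001, 0.033, 0, 0, -0.636, 0], [0.002, 0.001, 0.033, 0, 0, -0.636, 0], [0.002, 0.001, 0.033, 0, 0, -0.636, 0], [0.002, 0.001, 0.033, 0, 0, -0.636, 0]],
  ],
)

```text
t: 2.77
eef_pos: [0.535, 0.0345, 0.1912]
orientation: [-0.0, -0.34, 0.94, 0.0]
contact_force: [-0.4, -0.2, -0.0]
width: 0.0002
finger_force: 0.0
```

```bash
python3 -c "
from h import *
st(); print(to(*arc(45,.022,.024,.125)).tolist())
a=capture('top')[120:225,255:390]; b=capture('side')[130:265,240:375]
f=lambda i:cv2.resize(i,(390,390*i.shape[0]//i.shape[1]),interpolation=cv2.INTER_CUBIC)
a,b=f(a),f(b); a=cv2.copyMakeBorder(a,0,390-a.shape[0],0,0,0)
cv2.imwrite('pics/p1.png',np.hstack([a,b]))"
```

```text
t 2.7667 p [0.535  0.0345 0.1912] ya 129.7 tilt 0.03 F [-0.4  -0.18 -0.  ] j [-0.04  0.07  1.46 -0.    1.62 -2.31] w 0.0002
[-0.0009, 0.0006, 0.0662, 0.0003, -0.0004, -0.0097]
```

View pics/p1.png

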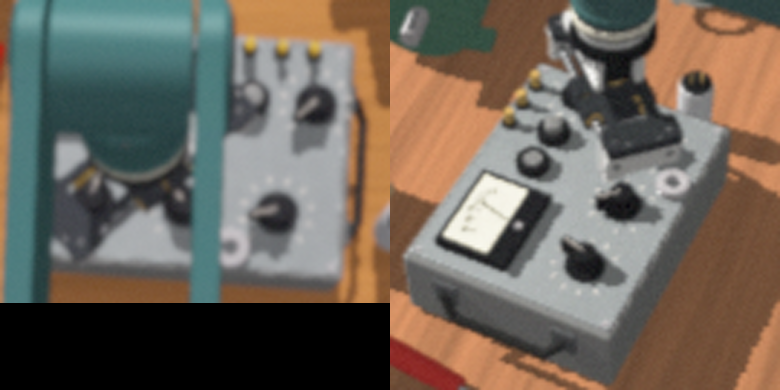

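The side view (right) shows the gripper's pale block around (640,150), still clear of the dials; the top view is covered by the arm. I'll check where the tip should project.

```bash
python3 -c "
from h import *
p,R,s=pose()
q=proj('side',[p,p+[0,0,-.019],p+[0,0,.078],p+[0,0,.03],[.534,.003,.117],[.5537,.0189,.117]]); print(q.round(1).tolist()); print(((q-[240,130])*390/135+[390,0]).round().tolist())
b=capture('side')[100:250,260:420]
cv2.imwrite('pics/p2.png',cv2.resize(b,None,fx=4,fy=4,interpolation=cv2.INTER_CUBIC))"
```

```text
[[315.8, 186.6], [315.8, 191.1], [316.1, 166.9], [315.9, 179.2], [319.8, 195.9], [311.4, 198.0]]
[[609.0, 163.0], [609.0, 176.0], [610.0, 107.0], [609.0, 142.0], [621.0, 190.0], [596.0, 196.0]]
```

View pics/p2.png

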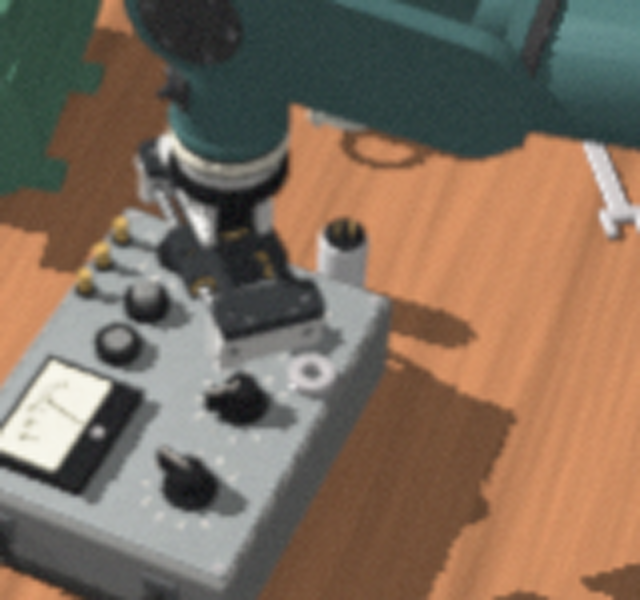

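The fingertip projects to (223,364) in this crop, partly hidden behind the gripper body, which agrees with the spec. I'll descend beside the nose.

Request:
drive_tool(
  series=[
    [[-0.001, 0.001, 0.02, 0, 0, -0.01, 0], [-0.001, 0.001, 0.04, 0, 0, -0.01, 0], [-0.001, 0.001, 0.05, 0, 0, -0.01, 0], [-0.001, 0.001, 0.06, 0, 0, -0.01, 0], [-0.001, 0.001, 0.067, 0, 0, -0.01, 0], [-0.001, 0.001, 0.067, 0, 0, -0.01, 0], [-0.001, 0.001, 0.067, 0, 0, -0.01, 0]],
  ],
)

```text
t: 3.5
eef_pos: [0.5354, 0.0358, 0.1246]
orientation: [0.0, -0.346, 0.938, -0.0]
contact_force: [-0.6, 0.2, 0.1]
width: 0.0007
finger_force: 0.0
```

```bash
python3 -c "
from h import *
st()
for k in range(1,13): print(to(*arc(45-2*k,.022,.024,.124))[[0,1,2,5]].tolist())"
```

```text
t 3.5 p [0.5354 0.0358 0.1246] ya 130.4 tilt 0.01 F [-0.6   0.2   0.13] j [-0.04  0.1   1.56 -0.    1.48 -2.32] w 0.0007
[-0.0005, -0.0009, 0.0006, 0.0375]
[-0.0013, -0.0017, 0.0006, 0.0724]
[-0.0021, -0.0026, 0.0006, 0.1073]
[-0.0028, -0.0034, 0.0006, 0.1422]
[-0.0035, -0.0043, 0.0006, 0.1771]
[-0.0042, -0.0052, 0.0006, 0.2121]
[-0.0048, -0.0062, 0.0006, 0.247]
[-0.0054, -0.0071, 0.0006, 0.2819]
[-0.006, -0.0081, 0.0006, 0.3168]
[-0.0066, -0.0091, 0.0006, 0.3517]
[-0.0071, -0.0101, 0.0006, 0.3866]
[-0.0075, -0.0112, 0.0006, 0.4215]
```

Request:
drive_tool(
  series=[
    [[0, -0.002, 0, 0, 0, 0, 0], [0, -0.004, 0, 0, 0, 0, 0], [0, -0.005, 0, 0, 0, 0, 0], [0, -0.005, 0, 0, 0, 0, 0]],
  ],
)

```text
t: 3.83
eef_pos: [0.5391, 0.0318, 0.1251]
orientation: [0.001, -0.346, 0.938, -0.0]
contact_force: [-0.0, 0.1, 0.4]
width: 0.0006
finger_force: 0.0
```

Request:
drive_tool(
  series=[
    [[0, -0.001, 0, 0, 0, 0, 0], [0, -0.001, 0, 0, 0, 0, 0]],
  ],
)

```text
t: 4.0
eef_pos: [0.5394, 0.0311, 0.1247]
orientation: [0.0, -0.346, 0.938, -0.0]
contact_force: [0.0, 0.5, -0.9]
width: 0.0005
finger_force: 0.0
```

Request:
drive_tool(
  series=[
    [[0, -0.001, 0, 0, 0, 0, 0], [0, -0.001, 0, 0, 0, 0, 0]],
  ],
)

```text
t: 4.17
eef_pos: [0.5399, 0.0304, 0.1245]
orientation: [0.0, -0.346, 0.938, -0.0]
contact_force: [-0.2, 0.0, -0.3]
width: 0.0006
finger_force: 0.0
```

Request:
drive_tool(
  series=[
    [[0, -0.001, 0, 0, 0, 0, 0], [0, -0.001, 0, 0, 0, 0, 0]],
  ],
)

```text
t: 4.33
eef_pos: [0.5405, 0.0297, 0.1244]
orientation: [-0.0, -0.346, 0.938, -0.0]
contact_force: [-0.2, -0.0, -0.1]
width: 0.0004
finger_force: 0.0
```

Request:
drive_tool(
  series=[
    [[0, -0.001, 0, 0, 0, 0, 0], [0, -0.001, 0, 0, 0, 0, 0]],
  ],
)

```text
t: 4.5
eef_pos: [0.5407, 0.0295, 0.1244]
orientation: [-0.0, -0.346, 0.938, 0.001]
contact_force: [-1.9, 2.2, 1.1]
width: 0.0006
finger_force: 1.3
```

Request:
drive_tool(
  series=[
    [[0, -0.001, 0, 0, 0, 0, 0], [0, -0.001, 0, 0, 0, 0, 0]],
  ],
)

```text
t: 4.67
eef_pos: [0.5409, 0.0294, 0.1244]
orientation: [-0.001, -0.346, 0.938, 0.001]
contact_force: [-3.3, 3.4, 2.2]
width: 0.0005
finger_force: 2.6
```

Request:
drive_tool(
  series=[
    [[0, -0.001, 0, 0, 0, 0, 0], [0, -0.001, 0, 0, 0, 0, 0]],
  ],
)

```text
t: 4.83
eef_pos: [0.5413, 0.029, 0.1244]
orientation: [-0.001, -0.346, 0.938, 0.002]
contact_force: [-4.6, 4.8, 3.5]
width: 0.0006
finger_force: 3.1
```

Contact is 1 mm from where it was expected, but it falls on the inner edge of the finger. I'll back off and slide 3 mm outward for better leverage.

Request:
drive_tool(
  series=[
    [[0, 0.005, 0, 0, 0, 0, 0], [-0.003, 0.005, 0, 0, 0, 0, 0], [-0.003, 0.005, 0, 0, 0, 0, 0], [-0.003, 0.005, 0, 0, 0, 0, 0]],
  ],
)

```text
t: 5.17
eef_pos: [0.5419, 0.033, 0.1245]
orientation: [0.0, -0.346, 0.938, -0.001]
contact_force: [0.0, -0.5, 0.1]
width: 0.0004
finger_force: 0.0
```

```bash
python3 -c "
from h import *
st()
for a in range(45,-76,-5): print(a,to(*arc(a,.025,.016,.1245))[[0,1,2,5]].tolist())"
```

```text
t 5.1667 p [0.5419 0.033  0.1245] ya 130.5 tilt 0.07 F [ 0.03 -0.51  0.07] j [-0.04  0.11  1.54 -0.    1.49 -2.32] w 0.0004
45 [0.0004, -0.0017, 0.0, 0.003]
40 [-0.0009, -0.004, 0.0, 0.0902]
35 [-0.002, -0.0063, 0.0, 0.1775]
30 [-0.0028, -0.0088, 0.0, 0.2648]
25 [-0.0035, -0.0113, 0.0, 0.352]
20 [-0.0039, -0.0138, 0.0, 0.4393]
15 [-0.0042, -0.0164, 0.0, 0.5266]
10 [-0.0042, -0.019, 0.0, 0.6138]
5 [-0.0039, -0.0216, 0.0001, 0.7011]
0 [-0.0035, -0.0241, 0.0001, 0.7884]
-5 [-0.0028, -0.0266, 0.0001, 0.8756]
-10 [-0.0019, -0.029, 0.0001, 0.9629]
-15 [-0.0008, -0.0314, 0.0001, 1.0502]
-20 [0.0005, -0.0336, 0.0001, 1.1374]
-25 [0.0019, -0.0357, 0.0001, 1.2247]
-30 [0.0036, -0.0377, 0.0001, 1.312]
-35 [0.0054, -0.0396, 0.0001, 1.3992]
-40 [0.0074, -0.0412, 0.0001, 1.4865]
-45 [0.0096, -0.0427, 0.0001, 1.5738]
-50 [0.0118, -0.044, 0.0001, 1.661]
-55 [0.0141, -0.0451, 0.0001, 1.7483]
-60 [0.0166, -0.046, 0.0001, 1.8356]
-65 [0.0191, -0.0466, 0.0001, 1.9228]
-70 [0.0216, -0.0471, 0.0001, 2.0101]
-75 [0.0242, -0.0473, 0.0001, 2.0974]
```

Request:
drive_tool(
  series=[
    [[0.0004, -0.0017, 0, 0, 0, 0.003, 0], [-0.0009, -0.004, 0, 0, 0, 0.09, 0], [-0.0015, -0.005, 0, 0, 0, 0.134, 0], [-0.002, -0.0063, 0, 0, 0, 0.178, 0], [-0.0024, -0.0075, 0, 0, 0, 0.221, 0], [-0.0028, -0.0088, 0, 0, 0, 0.265, 0], [-0.0032, -0.01, 0, 0, 0, 0.308, 0], [-0.0032, -0.01, 0, 0, 0, 0.308, 0]],
  ],
)

```text
t: 5.83
eef_pos: [0.55, 0.0287, 0.1244]
orientation: [-0.0, -0.198, 0.98, 0.001]
contact_force: [-2.1, 3.7, 2.2]
width: 0.0008
finger_force: 2.2
```

Request:
drive_tool(
  series=[
    [[-0.0005, -0.0012, 0, 0, 0, 0.044, 0], [-0.0005, -0.0012, 0, 0, 0, 0.044, 0]],
  ],
)

```text
t: 6.0
eef_pos: [0.5517, 0.0262, 0.1245]
orientation: [0.0, -0.176, 0.984, -0.001]
contact_force: [0.6, -0.4, -0.6]
width: 0.0004
finger_force: 0.0
```

```bash
cat >> h.py <<'E'
def noseang(off=.016):
    p,R,s=pose(); d=p[:2]-TENS; y=R.as_matrix()[:,1]; ya=np.degrees(np.arctan2(y[1],y[0]))-90-YAW
    print("face ang",ya.round(1),"pos ang",(np.degrees(np.arctan2(d[1],d[0]))-YAW-np.degrees(np.arcsin(off/np.hypot(*d)))).round(1))
E
python3 -c "
from h import *
st();noseang()"
```

```text
t 6.0 p [0.5517 0.0262 0.1245] ya 110.3 tilt 0.09 F [ 0.57 -0.4  -0.56] j [-0.05  0.13  1.52 -0.    1.49 -1.98] w 0.0004
face ang 25.0 pos ang 24.2
```

First click is done: the force dropped to zero at 25–28°. Next click.

```bash
python3 -c "
from h import *
for a in [20,15,12,9,6,3,0,-2.5,-5,-7.5]: print(a,to(*arc(a,.025,.016,.1245))[[0,1,5]].tolist())"
```

```text
20 [-0.0017, -0.0019, 0.0872]
15 [-0.0027, -0.0042, 0.1745]
12 [-0.0033, -0.0057, 0.2269]
9 [-0.0038, -0.0072, 0.2792]
6 [-0.0042, -0.0087, 0.3316]
3 [-0.0045, -0.0102, 0.3839]
0 [-0.0048, -0.0117, 0.4363]
-2.5 [-0.0049, -0.013, 0.4799]
-5 [-0.005, -0.0143, 0.5236]
-7.5 [-0.005, -0.0156, 0.5672]
```

Request:
drive_tool(
  series=[
    [[-0.0017, -0.0019, 0, 0, 0, 0.087, 0], [-0.0027, -0.0042, 0, 0, 0, 0.175, 0], [-0.0033, -0.0057, 0, 0, 0, 0.227, 0], [-0.0038, -0.0072, 0, 0, 0, 0.279, 0], [-0.0042, -0.0087, 0, 0, 0, 0.332, 0], [-0.0045, -0.0102, 0, 0, 0, 0.384, 0], [-0.0048, -0.0117, 0, 0, 0, 0.436, 0], [-0.0048, -0.0117, 0, 0, 0, 0.436, 0]],
  ],
)

```text
t: 6.67
eef_pos: [0.5601, 0.0182, 0.1245]
orientation: [0.0, 0.04, 0.999, 0.001]
contact_force: [-0.6, 4.2, 0.9]
width: 0.0006
finger_force: 2.1
```

Request:
drive_tool(
  series=[
    [[-0.0001, -0.0013, 0, 0, 0, 0.044, 0], [-0.0002, -0.0026, 0, 0, 0, 0.087, 0], [-0.0002, -0.0026, 0, 0, 0, 0.087, 0]],
  ],
)

```text
t: 6.92
eef_pos: [0.5601, 0.0139, 0.1245]
orientation: [0.0, 0.084, 0.996, -0.001]
contact_force: [0.2, -0.0, 0.0]
width: 0.0005
finger_force: 0.0
```

```bash
python3 -c "
from h import *
st();noseang()
for a in [-5,-10,-15,-18,-21,-24,-27,-30,-32.5,-35]: print(a,to(*arc(a,.025,.016,.1245))[[0,1,5]].tolist())"
```

```text
t 6.9167 p [0.5601 0.0139 0.1245] ya 80.4 tilt 0.12 F [ 0.2  -0.01  0.01] j [-0.08  0.15  1.5  -0.    1.49 -1.48] w 0.0005
face ang -4.9 pos ang -7.1
-5 [-0.0011, 0.0008, 0.0017]
-10 [-0.0024, -0.0014, 0.089]
-15 [-0.0035, -0.0037, 0.1762]
-18 [-0.0041, -0.0052, 0.2286]
-21 [-0.0045, -0.0067, 0.281]
-24 [-0.0049, -0.0082, 0.3333]
-27 [-0.0053, -0.0097, 0.3857]
-30 [-0.0055, -0.0112, 0.438]
-32.5 [-0.0056, -0.0125, 0.4817]
-35 [-0.0057, -0.0138, 0.5253]
```

Second click is done. Third.

Request:
drive_tool(
  series=[
    [[-0.0024, -0.0014, 0, 0, 0, 0.089, 0], [-0.0035, -0.0037, 0, 0, 0, 0.176, 0], [-0.0041, -0.0052, 0, 0, 0, 0.229, 0], [-0.0045, -0.0067, 0, 0, 0, 0.281, 0], [-0.0049, -0.0082, 0, 0, 0, 0.333, 0], [-0.0053, -0.0097, 0, 0, 0, 0.386, 0], [-0.0055, -0.0112, 0, 0, 0, 0.438, 0], [-0.0055, -0.0112, 0, 0, 0, 0.438, 0]],
  ],
)

```text
t: 7.58
eef_pos: [0.5642, 0.0034, 0.1245]
orientation: [0.001, 0.298, 0.955, 0.001]
contact_force: [1.6, 2.8, -0.6]
width: 0.0006
finger_force: 2.1
```

Request:
drive_tool(
  series=[
    [[-0.0001, -0.0013, 0, 0, 0, 0.044, 0], [-0.0002, -0.0026, 0, 0, 0, 0.087, 0], [-0.0002, -0.0026, 0, 0, 0, 0.087, 0]],
  ],
)

```text
t: 7.83
eef_pos: [0.5619, -0.0003, 0.1244]
orientation: [0.0, 0.339, 0.941, -0.001]
contact_force: [0.5, -1.1, -0.4]
width: 0.0001
finger_force: 0.0
```

```bash
python3 -c "
from h import *
st();noseang()
for a in [-35,-40,-45,-48,-51,-54,-57,-60,-62.5,-65]: print(a,to(*arc(a,.025,.016,.1245))[[0,1,5]].tolist())"
```

```text
t 7.8333 p [ 5.619e-01 -3.000e-04  1.244e-01] ya 50.4 tilt 0.12 F [ 0.53 -1.11 -0.43] j [-0.1   0.15  1.5  -0.    1.49 -0.98] w 0.0001
face ang -34.9 pos ang -36.8
-35 [-0.0014, 0.0007, 0.0009]
-40 [-0.0027, -0.0015, 0.0882]
-45 [-0.0038, -0.0039, 0.1755]
-48 [-0.0044, -0.0053, 0.2278]
-51 [-0.0049, -0.0068, 0.2802]
-54 [-0.0053, -0.0083, 0.3325]
-57 [-0.0056, -0.0098, 0.3849]
-60 [-0.0059, -0.0113, 0.4373]
-62.5 [-0.006, -0.0126, 0.4809]
-65 [-0.0061, -0.0139, 0.5245]
```

Third click is done. Fourth, in the same way.

Request:
drive_tool(
  series=[
    [[-0.0027, -0.0015, 0, 0, 0, 0.088, 0], [-0.0038, -0.0039, 0, 0, 0, 0.176, 0], [-0.0044, -0.0053, 0, 0, 0, 0.228, 0], [-0.0049, -0.0068, 0, 0, 0, 0.28, 0], [-0.0053, -0.0083, 0, 0, 0, 0.333, 0], [-0.0056, -0.0098, 0, 0, 0, 0.385, 0], [-0.0059, -0.0113, 0, 0, 0, 0.437, 0], [-0.0059, -0.0113, 0, 0, 0, 0.437, 0]],
  ],
)

```text
t: 8.5
eef_pos: [0.5603, -0.0117, 0.1245]
orientation: [0.001, 0.535, 0.845, 0.001]
contact_force: [3.2, 2.1, -1.8]
width: 0.0005
finger_force: 2.2
```

Request:
drive_tool(
  series=[
    [[-0.0001, -0.0013, 0, 0, 0, 0.044, 0], [-0.0002, -0.0026, 0, 0, 0, 0.087, 0], [-0.0002, -0.0026, 0, 0, 0, 0.087, 0]],
  ],
)

```text
t: 8.75
eef_pos: [0.5565, -0.0138, 0.1244]
orientation: [-0.0, 0.571, 0.821, -0.001]
contact_force: [-0.0, 0.2, 0.3]
width: 0.0002
finger_force: 0.0
```

```bash
python3 -c "
from h import *
st();noseang()"
```

```text
t 8.75 p [ 0.5565 -0.0138  0.1244] ya 20.4 tilt 0.12 F [-0.02  0.16  0.31] j [-0.13  0.14  1.51 -0.    1.49 -0.48] w 0.0002
face ang -64.9 pos ang -66.7
```

Fourth click fired. I'll back off, lift, then look.

Request:
drive_tool(
  series=[
    [[0, 0.005, 0, 0, 0, 0, 0], [0, 0.01, 0, 0, 0, 0, 0], [0, 0.01, -0.02, 0, 0, 0, 0], [0, 0.01, -0.045, 0, 0, 0, 0], [0, 0.01, -0.055, 0, 0, 0, 0], [0, 0.01, -0.055, 0, 0, 0, 0]],
  ],
)

```text
t: 9.25
eef_pos: [0.5686, -0.0098, 0.1831]
orientation: [0.003, 0.571, 0.821, 0.002]
contact_force: [1.0, 1.0, 0.5]
width: 0.0002
finger_force: 0.0
```

```bash
python3 -c "
from h import *
st(); print(to(*KEY,.165,20).tolist())
"
```

```text
t 9.25 p [ 0.5686 -0.0098  0.1831] ya 20.3 tilt 0.4 F [1.02 0.96 0.55] j [-0.12  0.14  1.4  -0.    1.6  -0.47] w 0.0002
[-0.07, 0.0437, 0.0186, 0.0061, 0.0034, 0.0051]
```

Request:
drive_tool(
  series=[
    [[-0.035, 0.022, 0, 0, 0, 0, 0], [-0.07, 0.044, 0, 0, 0, 0, 0], [-0.07, 0.044, 0.018, 0, 0, 0, 0], [-0.07, 0.044, 0.018, 0, 0, 0, 0], [-0.07, 0.044, 0.018, 0, 0, 0, 0], [-0.07, 0.044, 0.018, 0, 0, 0, 0]],
  ],
)

```text
t: 9.75
eef_pos: [0.6312, -0.0595, 0.161]
orientation: [-0.001, 0.572, 0.821, -0.0]
contact_force: [-0.1, 0.4, 0.1]
width: 0.0002
finger_force: 0.0
```

```bash
python3 -c "
from h import *
st(); print(to(*KEY,.126,20).tolist())
b=capture('side')[130:265,240:375]; a=capture('top')[120:225,255:390]
f=lambda i:cv2.resize(i,(395,395*i.shape[0]//i.shape[1]),interpolation=cv2.INTER_CUBIC)
a,b=f(a),f(b); a=cv2.copyMakeBorder(a,0,395-a.shape[0],0,0,0)
p,R,s=pose(); q=proj('side',[p+[0,0,-.019],[*KEY,.114]]); print(((q-[240,130])*395/135+[395,0]).round())
cv2.imwrite('pics/p3.png',np.hstack([a,b]))"
```

```text
t 9.75 p [ 0.6312 -0.0595  0.161 ] ya 20.3 tilt 0.09 F [-0.07  0.35  0.08] j [-0.18  0.29  1.25  0.    1.59 -0.54] w 0.0002
[-0.0018, 0.0024, 0.035, -0.0014, -0.0009, 0.0048]
[[559. 105.]
 [558. 124.]]
```

View pics/p3.png

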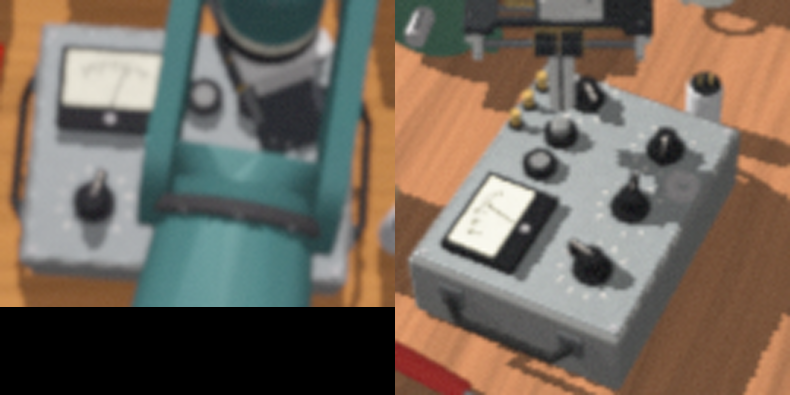

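The side view (right) has the fingertips at about (562,108), right above the key cap at (562,128), with the same small offset in both from the prediction. The tens nose points up the image from (631,205) to (631,178). I'll check its angle by number.

```bash
python3 -c "
from h import *
im=capture('side'); x0,y0=302,180
c=im[y0:y0+32,x0:x0+36]; g=cv2.cvtColor(cv2.resize(c,None,fx=12,fy=12,interpolation=cv2.INTER_CUBIC),cv2.COLOR_GRAY2BGR) if 0 else cv2.resize(c,None,fx=12,fy=12,interpolation=cv2.INTER_CUBIC)
for a in(-45,-75,-105):
    f=np.radians(a+YAW); P=[[*(TENS+r*np.array([np.cos(f),np.sin(f)])),.117] for r in(0,.028)]
    print(a,((proj('side',P)-[x0,y0]+.5)*12).round().tolist())
cv2.imwrite('pics/p4.png',g)"
```

```text
-45 [[220.0, 197.0], [180.0, 113.0]]
-75 [[220.0, 197.0], [240.0, 110.0]]
-105 [[220.0, 197.0], [294.0, 129.0]]
```

View pics/p4.png

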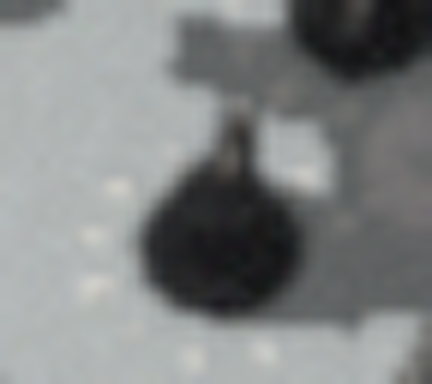

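Request:
drive_tool(
  series=[
    [[-0.002, 0.0025, 0.01, 0, 0, 0, 0], [-0.002, 0.0025, 0.02, 0, 0, 0, 0], [-0.002, 0.0025, 0.024, 0, 0, 0, 0], [-0.002, 0.0025, 0.024, 0, 0, 0, 0]],
  ],
)

```text
t: 10.23
eef_pos: [0.6337, -0.0608, 0.1349]
orientation: [-0.002, 0.572, 0.82, -0.001]
contact_force: [-0.8, 0.2, -0.7]
width: 0.0
finger_force: 0.0
```

The white line runs (228,165)→(238,105), which matches −75°, so the dial is on the right stop. Now press the key.

Request:
drive_tool(
  series=[
    [[0, 0, 0.002, 0, 0, 0, 0], [0, 0, 0.004, 0, 0, 0, 0], [0, 0, 0.006, 0, 0, 0, 0], [0, 0, 0.008, 0, 0, 0, 0], [0, 0, 0.008, 0, 0, 0, 0], [0, 0, 0.008, 0, 0, 0, 0]],
  ],
)

```text
t: 10.73
eef_pos: [0.6352, -0.0611, 0.1302]
orientation: [0.0, 0.572, 0.82, 0.0]
contact_force: [-1.1, 0.9, 3.6]
width: 0.0006
finger_force: 1.6
```

Request:
drive_tool(
  series=[
    [[0, 0, 0.001, 0, 0, 0, 0], [0, 0, 0.002, 0, 0, 0, 0], [0, 0, 0.002, 0, 0, 0, 0]],
  ],
)

```text
t: 10.98
eef_pos: [0.6352, -0.0612, 0.1279]
orientation: [0.0, 0.572, 0.82, 0.0]
contact_force: [-1.1, 0.1, 4.9]
width: 0.0009
finger_force: 2.2
```

Request:
drive_tool(
  series=[
    [[0, 0, 0.001, 0, 0, 0, 0], [0, 0, 0.002, 0, 0, 0, 0], [0, 0, 0.002, 0, 0, 0, 0]],
  ],
)

```text
t: 11.23
eef_pos: [0.6352, -0.0612, 0.1272]
orientation: [0.001, 0.572, 0.82, 0.0]
contact_force: [-3.2, 1.2, 8.6]
width: 0.0009
finger_force: 4.4
```

Request:
drive_tool(
  series=[
    [[0, 0, 0.001, 0, 0, 0, 0], [0, 0, 0.002, 0, 0, 0, 0], [0, 0, 0.002, 0, 0, 0, 0], [0, 0, 0.002, 0, 0, 0, 0]],
  ],
)

```text
t: 11.57
eef_pos: [0.6352, -0.0611, 0.1271]
orientation: [0.001, 0.572, 0.82, 0.0]
contact_force: [-5.6, 1.0, 14.7]
width: 0.0004
finger_force: 7.0
```

Request:
drive_tool(
  series=[
    [[0, 0, 0, 0, 0, 0, 0], [0, 0, 0, 0, 0, 0, 0], [0, 0, 0, 0, 0, 0, 0], [0, 0, 0, 0, 0, 0, 0], [0, 0, 0, 0, 0, 0, 0], [0, 0, 0, 0, 0, 0, 0]],
  ],
)

```text
t: 12.07
eef_pos: [0.6352, -0.0611, 0.1271]
orientation: [0.001, 0.572, 0.82, 0.0]
contact_force: [-6.2, 1.1, 13.2]
width: 0.0005
finger_force: 7.0
```

The key is on its hard stop (TCP height 0.127 m as predicted, about 13 N) and holds steady.

```bash
python3 -c "
from station import finish_job
print(finish_job())"
```

```text
the job is handed in; nothing more can be done
None
```

The tens dial went four clicks clockwise and now rests on its new stop, confirmed in the side camera; the galvanometer key is held fully down at about 13 N, and I handed the job in at about 12 s of the 48 s allowed.

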